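Shake the drained specimen blocks out of their carrier into the sample box

ROBOT

A 6-joint arm with a two-finger parallel gripper is mounted at the origin on the work surface; the furniture and walls round the work are solid. World frame = base frame: x ahead of the robot, y to its left, z up, the work surface at z = 0. Lengths are in m, angles in rad, forces in N, time in s.
With the tool pointing down it reaches from about 0.25 to 0.725 m from the base axis. Payload 4 kg.
Tool frame: the origin (TCP) lies midway between the tips of the shut fingers; the grasp point (between the pads) lies 19 mm behind it; z points along the fingers, x is the direction in which the jaws open and shut, and the axes are right-handed (so a half turn about z gives the same grasp; the last joint's range is limited). The gripper opens to 85 mm and grips with 20 to 120 N. Pads are 22 mm wide; open, the fingers measure 114 mm over their backs; the gripper's body (76 mm by 85 mm) begins 54 mm behind the grasp point. The pads swing forward as they close: fully open they stand 13 mm farther back than shut.
Start: joints at [1.109, 0.241, 0.005, 1.335, 0, 1.571], TCP at [0.223, 0.448, 0.231] pointing down, gripper open.
Joint ranges: [-2.72, 2.72], [-1.05, 1.87], [-1.09, 1.28], [-1.99, 2.15], [-1.42, 1.44], [-3.14, 3.14]. Speed limits (rad/s): [2.79, 2.79, 3.14, 3.14, 3.14, 3.14].

INTERFACE

Orientations are given as a unit quaternion [x, y, z, w].
In Python, from workcell import bot, vision, ticket gives the robot as it stands.
- The arm moves only by the tool play_rows, never from a script. Its argument "deltas" is one flat list of numbers, 5 for each row, row after row: the opening, from 0 (shut) to 1 (fully open), then the shift along the tool's x, y, z in units of 60 mm (1.0 is 60 mm), then the turn about the tool's z in degrees. A call has 1 to 12 rows; each row shifts and turns the pose as measured when the row begins, along the tool's axes as they then stand; what a row does not reach is not made up. A row lasts 1/8 s, in which the tool goes at most 62.5 mm and 10.7 degrees, less where a joint would pass 70% of its speed; a pose out of reach is approached as far as the arm can. A call is refused whole if a number of a shift passes 1 or a number of a turn 10.7, either way. A call with a gripper value outside its range is refused whole. The fingers move at their own pace and stop on an object; the grip force is fixed at half the most. Time passes only in rows, so rows that do not move let the fingers close. It gives the time, the measured TCP pose, the force and the opening at its end, in the units of the state.
- bot.get_obs(): the state, without advancing time (a new reading comes with each control period).
- vision.camera(name): name is "scene" or "top" or "wrist"; returns a dict with "color" (384x512x3 uint8, blue, green, red), "intrinsics" (3x3 intrinsics, pixels), "k1" (the pictures are not rectified: a ray, as slopes to the right and down, at radius r is drawn at 1 + k1 r^2 times it, then the intrinsics apply), "rvec" (rotation vector, rad) and "tvec" (3), from world to camera coordinates, as OpenCV has them. Camera axes: x right, y down, z forward; pixel columns grow to the right and rows downward; lengths in m; the calibration is good to about 2 mm. A picture is of the moment at which its call begins. There is no depth.
- ticket.job_done(): hands the job in, once; it reports no verdict.
The state is a dict: "clock": time; "joint_pos": joint angles; "joint_vel": joint speeds; "tau": joint torques, N m; "eef_pos": TCP position; "tool_rot": TCP orientation; "ft_force": force on the tool from outside, world axes, zero at the start; "ft_torque": the same for the moment, N m; "grip_width": finger opening in m.
Only numpy, scipy, OpenCV 4.12 (cv2) and the standard library are available. Lean on these libraries where they do the work, as an engineer would, in place of code of your own. Each camera call takes 0.05 s, during which the arm holds its last target. There are 200 camera calls.

TASK

The upturned carrier on the draining tray still has three specimen blocks stuck in its pockets. Carry it steadily, mouth down, over the open sample box, shake it low over the box until its weight stops dropping and all three blocks are lying inside, then stand the empty carrier back on the draining tray, mouth down as before, and shut the box's lid fully. Do not let the blocks fall far, and leave everything else on the bench where it is.

Things in the scene. Friction and masses are not known exactly. Their poses are not given: they have to be found in the camera images.
- carrier: Bare aluminium specimen carrier standing upside down (mouth down) on the draining tray: 71 (its x) x 129 (its y) x 50 mm high plus a grip rib on top, 84 mm high in all, 0.25 to 0.36 kg empty. Origin: centre of its mouth plane (underside as it stands), z up, y along its row of three pockets, each holding one block pressed against a pocket wall by a leaf spring.
- carrier_grip (a point): Grip point of the carrier's rib, 72 mm above the mouth plane, on the carrier's centre line. The rib is 22 mm thick (carrier y: close the fingers along y), 56 mm long (carrier x) and stands 34 mm up from the carrier's flat top, from 50 to 84 mm above the mouth. Axes as the carrier's.
- block_1: Specimen block: cream-white cast resin with a dark rock section set in the large faces, 60 (x) x 34 (y) x 28 mm (z), 70 to 90 g, in the pocket at the carrier's -y end. Origin: centre of its underside as it hangs in the upturned carrier, at first 4 to 17 mm inside the mouth.
- block_2: The same kind of block, in the middle pocket. The springs hold the blocks against their weight and in smooth motion (under about 1 m/s2); at each brisk up-and-down jerk (6 to 7 m/s2 and more) or knock a block slips a little further down its pocket.
- block_3: The same kind of block, in the pocket at the carrier's +y end. A block falls free after slipping some 25 to 40 mm; they come out one by one in any order, and each one that falls takes 0.7 to 0.9 N off the held weight.
- drain_tray: Shallow black rubber draining tray, fixed to the bench, 122 (x) x 188 (y) x 13 mm; its inside is 114 x 180 mm, with ribs whose tops lie 8 mm above the bench, on which the carrier stands. Origin: centre of its underside, z up.
- sample_box: Grey plastic specimen box with a hinged lid, fixed to the bench, standing open and empty, 108 (x) x 162 (y) mm outside, inside 102 x 156 mm, inner floor 3 mm and rim 52 mm above the bench. Origin: centre of its underside, z up; the hinge is on the +x long side, the opening lip on the -x side. (The beige wooden kit box on the bench is not it.)
- box_hinge (a point): Middle of the lid's hinge line, 55.5 mm in +x of the box's middle and 52.5 mm above the bench; the hinge runs along the box's y. Axes as the box's.
- box_lid (a joint): Lid angle in rad: 0 shut, 1.57 upright (its edge then 168 mm above the bench), 1.83 its stop. The lid is a 3 mm plate (with a 1 mm raised panel) that reaches 112 mm from the hinge and is 166 mm wide (y); its hinge is stiff (0.12 N m), so it stays wherever it is left and must be pushed all the way down (about 2 N at the lip).
- lid_lip (a point): Top middle of the lid's black front lip, 115 mm from the hinge; it moves with the lid.
- squat_jar: Bystander: empty clear squat jar, 69 mm wide, 50 mm high; origin at its underside.
- timer: Bystander: white bench timer 62 x 62 x 20 mm; origin at its underside.
- filter_box: Bystander: small carton 60 x 85 x 30 mm; origin at its underside.
- indicator: Bystander: small white bottle with cap, 39 mm wide, 70 mm high; origin at its underside.

How it is judged:
On the way, in this order (a step that is already met when the one before it is completed fails the run):
1. the carrier hangs from the gripper over the open box with all three blocks still in it (contact force between the fingers and carrier above 0.5 N and horizontal distance between carrier and sample_box below 0.05 m and height (world z) of carrier above 0.05 m and angle between carrier's own z axis and vertical below 0.6 rad and z of each of block_1, block_2, block_3 in the frame of carrier above -0.02 m), for 0.1 s.
2. all three blocks have come out of the held carrier and lie in the box (contact force between the fingers and carrier above 0.5 N and z of each of block_1, block_2, block_3 in the frame of carrier below -0.03 m and x of block_1 in the frame of sample_box between -0.054 and 0.054 m and y of block_1 in the frame of sample_box between -0.08 and 0.08 m and z of each of block_1, block_2, block_3 in the frame of sample_box below 0.05 m and x of block_2 in the frame of sample_box between -0.054 and 0.054 m and y of block_2 in the frame of sample_box between -0.08 and 0.08 m and x of block_3 in the frame of sample_box between -0.054 and 0.054 m and y of block_3 in the frame of sample_box between -0.08 and 0.08 m), for 0.2 s.
At the end, for the whole second after the job is handed in: All three blocks lie inside the box below its lid, the lid is shut (within 0.045 rad), and the empty carrier stands still and level (within 0.08 rad), mouth down, inside the rim of the draining tray (its middle within 25 mm across and 35 mm along of the tray's middle) (x of block_1 in the frame of sample_box between -0.054 and 0.054 m and y of block_1 in the frame of sample_box between -0.08 and 0.08 m and z of each of block_1, block_2, block_3 in the frame of sample_box below 0.05 m and x of block_2 in the frame of sample_box between -0.054 and 0.054 m and y of block_2 in the frame of sample_box between -0.08 and 0.08 m and x of block_3 in the frame of sample_box between -0.054 and 0.054 m and y of block_3 in the frame of sample_box between -0.08 and 0.08 m and value of joint box_lid below 0.045 rad and x of carrier in the frame of drain_tray between -0.025 and 0.025 m and y of carrier in the frame of drain_tray between -0.035 and 0.035 m and angle between carrier's own z axis and vertical below 0.08 rad and height (world z) of carrier below 0.016 m and linear speed of carrier below 0.02 m/s); the robot touches nothing.
It fails at once if a block falls far (faster than 1.7 m/s, a drop of about 15 cm) (linear speed of any of block_1, block_2, block_3 above 1.7 m/s).
It fails at once if a block is dropped outside the box ((height (world z) of block_1 below 0.1 m and horizontal distance between block_1 and sample_box above 0.12 m and distance between block_1 and carrier above 0.085 m) or (height (world z) of block_2 below 0.1 m and horizontal distance between block_2 and sample_box above 0.12 m and distance between block_2 and carrier above 0.085 m) or (height (world z) of block_3 below 0.1 m and horizontal distance between block_3 and sample_box above 0.12 m and distance between block_3 and carrier above 0.085 m)).
It fails at once if a bystander is pushed more than 30 mm (distance of any of timer, filter_box, indicator, squat_jar from where it was at the start of the episode above 0.03 m).
It also fails if it takes over 72 s, if anything falls off the work surface, if the arm or the gripper's body presses on something with over 40 N, if the wrist force passes 120 N, or if a joint passes its speed limit or range.

## Working session

There is one attempt and no reset: what is moved stays moved. The work goes in short steps, Python scripts to look and compute and a tool call to move; the robot and the scene stay as the last step left them, time stands still between calls to the robot, and variables do not carry over. Pictures are saved under pics/ and viewed, about 8 in all and at most 12, crops included, and the job is handed in when it is done.

Besides the shell and the picture viewer there is one more tool, called after ">>>" as name(argument=value, ...) on one line, values as JSON. play_rows: Moves the arm, as the interface text tells. Its arguments: {"type":"object","properties":{"deltas":{"type":"array"}},"required":["deltas"]}

```bash
mkdir -p pics; cat > h.py <<'E'
import numpy as np, cv2
from workcell import bot, vision, ticket
def snap(n,f=None):
    c=vision.camera(n)
    if f: cv2.imwrite('pics/'+f,c['color'])
    return c
def ray(c,uv):
    K=np.array(c['intrinsics']);d=np.array([c['k1'],0,0,0,0],float)
    p=cv2.undistortPoints(np.array(uv,float).reshape(-1,1,2),K,d,criteria=(3,50,1e-9)).reshape(-1,2)
    R=cv2.Rodrigues(np.array(c['rvec'],float))[0];t=np.array(c['tvec'],float).ravel()
    return -R.T@t, np.c_[p,np.ones(len(p))]@R
def onplane(c,uv,z):
    o,d=ray(c,uv); return o+d*((z-o[2])/d[:,2])[:,None]
def proj(c,P):
    return cv2.projectPoints(np.array(P,float).reshape(-1,1,3),np.array(c['rvec'],float),np.array(c['tvec'],float),np.array(c['intrinsics']),np.array([c['k1'],0,0,0,0],float))[0].reshape(-1,2)
E
python3 - <<'E'
from h import *
import pickle
o={}
for n in('top','scene'):
    o[n]=snap(n)
pickle.dump(o,open('c.pkl','wb'))
cv2.imwrite('pics/t1.png',cv2.resize(o['top']['color'],(800,600)));cv2.imwrite('pics/s1.png',cv2.resize(o['scene']['color'],(800,600)))
for n in o: print(n,ray(o[n],[[256,192]]))
print(bot.get_obs())
E
```

```text
Traceback (most recent call last):
  File "h.py", line 9, in ray
    p=cv2.undistortPoints(np.array(uv,float).reshape(-1,1,2),K,d,criteria=(3,50,1e-9)).reshape(-1,2)
      ~~~~~~~~~~~~~~~~~~~^^^^^^^^^^^^^^^^^^^^^^^^^^^^^^^^^^^^^^^^^^^^^^^^^^^^^^^^^^^^^
cv2.error: OpenCV(4.12.0) :-1: error: (-5:Bad argument) in function 'undistortPoints'
> Overload resolution failed:
>  - undistortPoints() got an unexpected keyword argument 'criteria'
>  - undistortPoints() got an unexpected keyword argument 'criteria'
```

View pics/t1.png

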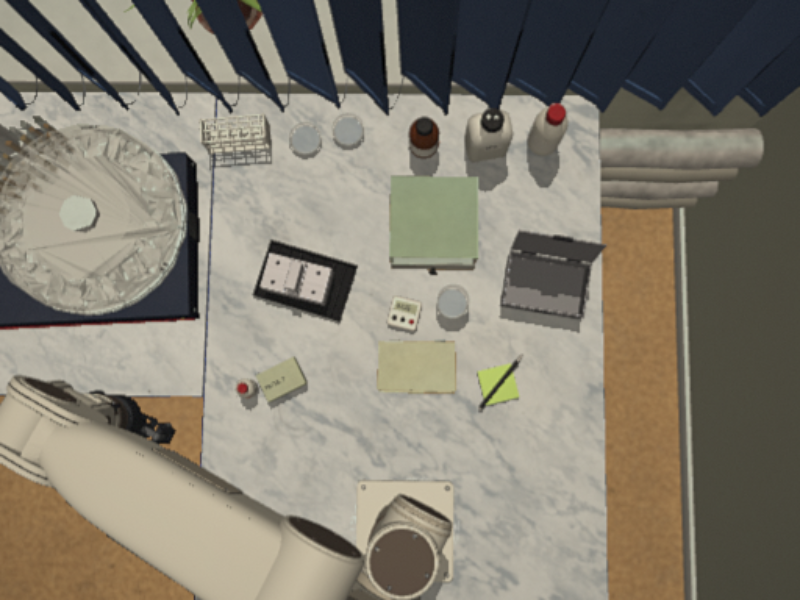

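View pics/s1.png

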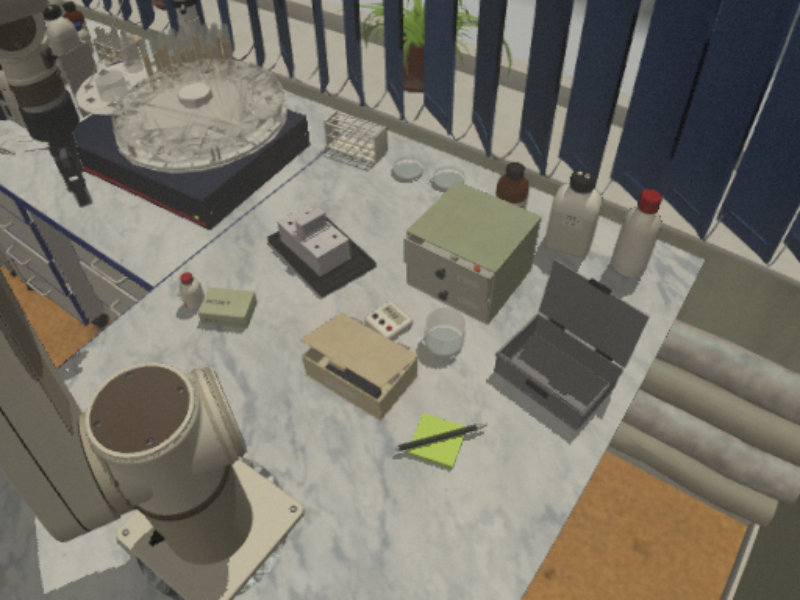

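Top view (800×600): carrier on its tray at about (303,280), turned ~15°. Sample box at (545,285), lid open toward the top; kit box at (417,367), timer (404,313), jar (452,306). The scene view agrees.

```bash
sed -i 's/,criteria=(3,50,1e-9)//' h.py
python3 - <<'E'
from h import *
import pickle
o={n:snap(n) for n in('top','scene')}
pickle.dump(o,open('c.pkl','wb'))
for n in o: print(n,o[n]['k1'],ray(o[n],[[256,192]]))
s=bot.get_obs();print({k:np.round(s[k],3) for k in('clock','eef_pos','tool_rot','ft_force','grip_width')})
t=o['top']['color'];sc=o['scene']['color']
# tray+carrier: dark tray outline
hsv=cv2.cvtColor(t,cv2.COLOR_BGR2HSV)
def rect(mask,z,name):
    cs,_=cv2.findContours(mask,cv2.RETR_EXTERNAL,cv2.CHAIN_APPROX_NONE)
    c=max(cs,key=cv2.contourArea); P=onplane(o['top'],c.reshape(-1,2),z)
    r=cv2.minAreaRect((P[:,:2]*1000).astype(np.float32)); print(name,len(c),np.round(r[0],1),np.round(r[1],1),round(r[2],1))
roi=lambda m,x0,x1,y0,y1:(lambda q:(q.__setitem__((slice(y0,y1),slice(x0,x1)),m[y0:y1,x0:x1]),q)[1])(np.zeros_like(m))
m=(hsv[...,2]<50).astype(np.uint8)*255
rect(roi(m,155,235,148,210),.013,'tray')
m2=(hsv[...,2]>105).astype(np.uint8)*255
m2=roi(m2,168,214,159,196)
cs,_=cv2.findContours(m2,cv2.RETR_EXTERNAL,cv2.CHAIN_APPROX_NONE);print([(cv2.contourArea(c),cv2.boundingRect(c)) for c in cs if cv2.contourArea(c)>20])
P=onplane(o['top'],np.vstack([c.reshape(-1,2) for c in cs if cv2.contourArea(c)>20]),.058)
print('carr',cv2.minAreaRect((P[:,:2]*1000).astype(np.float32)))
m3=(hsv[...,2]<115).astype(np.uint8)*255
rect(roi(m3,318,390,145,212),.052,'box+lid')
a=cv2.resize(t[150:214,155:240],(510,384),interpolation=2)[:, :400]
b=cv2.resize(t[140:215,310:395],(400,353),interpolation=2)
cimg=cv2.resize(sc[125:190,165:245],(400,325)[::1],interpolation=2)[:300]
d=cv2.resize(sc[160:280,310:420],(400,436),interpolation=2)
W=np.zeros((600,800,3),np.uint8)
W[:300,:400]=cv2.resize(t[150:210,155:235],(400,300),interpolation=2)
W[:300,400:]=cv2.resize(t[145:211,312:400],(400,300),interpolation=2)
W[300:,:400]=cv2.resize(sc[128:188,165:245],(400,300),interpolation=2)
W[300:,400:]=cv2.resize(sc[165:285,300:460],(400,300),interpolation=2)
cv2.imwrite('pics/z.png',W)
E
```

```text
top 0.0048297316912826625 (array([ 0.25865574, -0.01974361,  1.58588415]), array([[ 0.12385705,  0.02055021, -0.99210884]]))
scene -0.13408502768633604 (array([-0.122214  , -0.42265956,  0.86616221]), array([[ 0.53228943,  0.38560396, -0.75370137]]))
{'clock': np.float64(0.2), 'eef_pos': array([0.223, 0.447, 0.231]), 'tool_rot': array([ 0.85 ,  0.527, -0.001,  0.   ]), 'ft_force': array([-0.478, -0.058,  1.168]), 'grip_width': np.float64(0.085)}
tray 283 [494.  208.9] [183.5 117.4] 73.8
[(904.5, (168, 162, 44, 32)), (49.5, (194, 159, 20, 6))]
carr ((511.3182373046875, 217.26968383789062), (130.72145080566406, 111.18697357177734), 76.58455657958984)
box+lid 216 [ 493.7 -287.2] [185.7 187. ] 78.7
```

View pics/z.png

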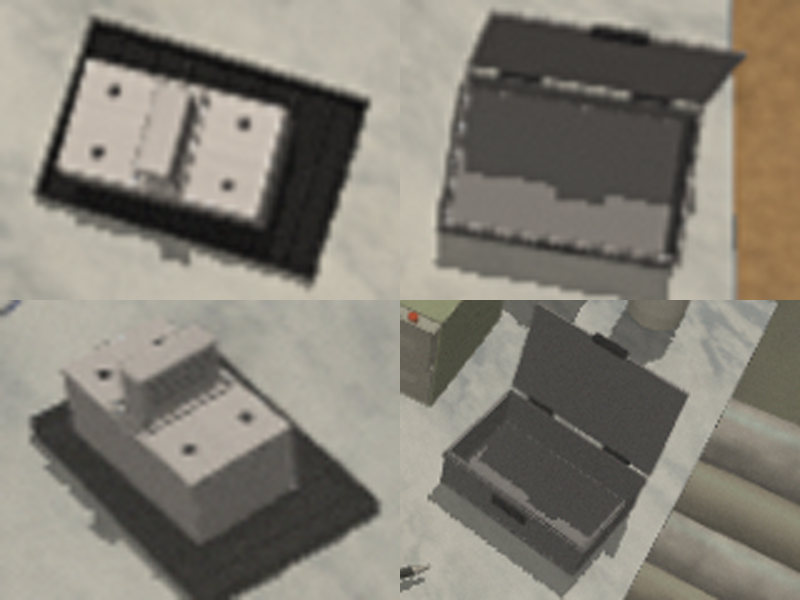

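The crops show the tray corners (92,17),(370,100),(312,285),(38,197), the carrier top's four corners and screw dots, and the box rim corners, all clearly. I'm casting these onto their planes.

```bash
python3 - <<'E'
from h import *
import pickle
o=pickle.load(open('c.pkl','rb'))
def px(uv,s,off): return (np.array(uv,float)+.5)/s-.5+np.array(off)
def show(n,P):
    print(n,np.round(P.mean(0)*1000,1),'edges',np.round([np.linalg.norm(P[i]-P[i-1])*1000 for i in range(len(P))],1),'ang',[round(float(np.degrees(np.arctan2(*(P[i]-P[i-1])[1::-1]))),1) for i in range(len(P))])
T=o['top'];S=o['scene']
tr=onplane(T,px([[92,17],[370,100],[312,285],[38,197]],5,(155,150)),.013);show('tray',tr)
ca=onplane(T,px([[85,58],[290,106],[264,222],[57,172]],5,(155,150)),.058);show('carr',ca)
dots=onplane(T,px([[115,90],[245,123],[228,185],[97,152]],5,(155,150)),.058);show('dots',dots)
rib=onplane(T,px([[157,82],[193,92],[178,185],[137,175]],5,(155,150)),.092);show('rib',rib)
bx=onplane(T,px([[70,76],[297,108],[277,263],[40,229]],400/88,(312,145)),.052);show('box',bx);print(np.round(bx,3))
# lid front edge: lies ~ h above; angle unknown
# scene checks
sd=onplane(S,px([[103,375-300],[157,342-300],[246,417-300],[189,449-300]],5,(165,128)),.058);show('dotsS',sd)
sb=onplane(S,px([[444-400,453-300],[562-400,560-300],[645-400,476-300],[512-400,393-300]],2.5,(300,165)),.052);show('boxS',sb)
st=onplane(S,px([[33,412-300],[378,507-300]],5,(165,128)),.013);show('trayS diag',st)
print('traytop diag', np.round(tr,3), np.round(st,3))
E
```

```text
tray [493.4 208.5  13. ] edges [121.5 188.2 124.6 185.1] ang [-14.6, -106.2, 163.9, 72.9]
carr [492.7 220.2  58. ] edges [ 73.8 132.5  74.5 133.3] ang [-11.7, -102.7, 168.9, 77.0]
dots [493.9 221.9  58. ] edges [40.5 84.3 40.3 84.7] ang [-14.2, -103.7, 166.3, 76.5]
rib [491.1 219.6  92. ] edges [58.4 23.  57.9 25.8] ang [-10.3, -105.0, 172.6, 76.9]
box [ 485.7 -277.5   52. ] edges [108.3 156.7 108.2 162.4] ang [-11.1, -97.6, 171.9, 82.4]
[[ 0.549 -0.209  0.052]
 [ 0.529 -0.364  0.052]
 [ 0.422 -0.349  0.052]
 [ 0.443 -0.188  0.052]]
dotsS [497.8 224.3  58. ] edges [83.8 40.3 86.8 39.5] ang [76.8, -10.5, -103.8, 165.2]
boxS [ 484.  -276.7   52. ] edges [107.  154.2 132.  155.8] ang [169.3, -106.7, -11.7, 82.6]
trayS diag [499.7 211.2  13. ] edges [226.3 226.3] ang [103.5, -76.5]
traytop diag [[0.579 0.283 0.013]
 [0.527 0.102 0.013]
 [0.407 0.136 0.013]
 [0.461 0.313 0.013]] [[0.473 0.321 0.013]
 [0.526 0.101 0.013]]
```

>>> play_rows(deltas=[1,0,0,0,-6.6,1,0,0,0,-6.5,1,-0.26,0.53,0,0,1,-0.26,0.53,0,0,1,-0.26,0.53,0,0,1,-0.26,0.53,0,0,1,-0.26,0.53,0,0,1,-0.26,0.53,0,0,1,-0.26,0.53,0,0,1,-0.26,0.53,0,0,1,-0.26,0.53,0,0,1,-0.26,0.53,0,0])

```text
clock: 1.7
eef_pos: [0.5037, 0.2186, 0.2278]
tool_rot: [0.78, 0.626, -0.003, 0.0]
ft_force: [0.4, -0.1, -0.0]
grip_width: 0.0855
```

```bash
cat >> h.py <<'E'
def go(x=None,y=None,z=None,yaw=None):
    "print remaining tool-axis shift in 60mm units; yaw = wanted world angle of tool x, deg"
    s=bot.get_obs();p=np.array(s['eef_pos']);q=s['tool_rot']
    from scipy.spatial.transform import Rotation as R
    M=R.from_quat(q).as_matrix();a=np.degrees(np.arctan2(M[1,0],M[0,0]))
    print('t',round(float(s['clock']),2),'pos',np.round(p*1000,1),'yaw',round(a,1),'tilt',np.round(M[:2,2],3),'F',np.round(s['ft_force'],2),'w',round(float(s['grip_width'])*1000,1))
    t=np.array([p[i] if v is None else v for i,v in enumerate((x,y,z))])
    print('  units',np.round(M.T@(t-p)/.06,3),'turn',None if yaw is None else round(a-yaw,1))
    return s
E
python3 - <<'E'
from h import *
import pickle
go(.494,.221,.062,76.7)
c=snap('wrist','w1.png')
o=pickle.load(open('c.pkl','rb'));S=o['scene'];T=o['top']
f=.64
print('oven front bottom S',onplane(S,np.array([[407,276],[490,313]])*f,0))
for h in(.08,.1,.12,.14): print(h,onplane(S,np.array([[405,236],[490,272]])*f,h).round(3).tolist(),onplane(T,np.array([[391,262],[477,262]])*f,h).round(3).tolist())
print('jar S',onplane(S,np.array([[445,355]])*f,0),'kit top', onplane(T,np.array([[380,342],[455,390]])*f,.05))
E
```

```text
t 1.7 pos [503.7 218.6 227.8] yaw 77.5 tilt [-0.005 -0.004] F [ 0.38 -0.09 -0.04] w 85.5
  units [ 0.018 -0.157  2.763] turn 0.8
oven front bottom S [[ 5.44234258e-01  4.33060469e-02 -1.11022302e-16]
 [ 5.53221862e-01 -1.25479043e-01  0.00000000e+00]]
0.08 [[0.56, 0.058, 0.08], [0.568, -0.109, 0.08]] [[0.522, 0.03, 0.08], [0.524, -0.139, 0.08]]
0.1 [[0.543, 0.046, 0.1], [0.551, -0.117, 0.1]] [[0.518, 0.03, 0.1], [0.52, -0.137, 0.1]]
0.12 [[0.525, 0.033, 0.12], [0.533, -0.125, 0.12]] [[0.515, 0.029, 0.12], [0.517, -0.136, 0.12]]
0.14 [[0.508, 0.021, 0.14], [0.516, -0.133, 0.14]] [[0.511, 0.028, 0.14], [0.513, -0.134, 0.14]]
jar S [[ 0.43315837 -0.10941455  0.        ]] kit top [[ 0.36606392  0.05056746  0.05      ]
 [ 0.27344208 -0.09843565  0.05      ]]
```

View pics/w1.png

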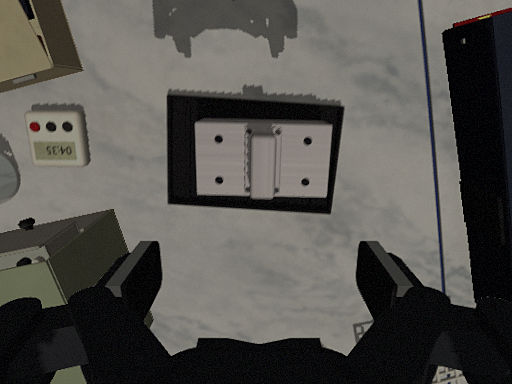

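Wrist view: carrier screw dots at (219,138),(307,140),(307,182),(219,180), with the rib centred between the fingers in image x. I'll refine from this.

```bash
python3 - <<'E'
from h import *
c=snap('wrist')
P=onplane(c,[[219,138],[307,140],[307,182],[219,180]],.058);print(P.round(4),P.mean(0))
d=P[1]-P[0]+P[2]-P[3];print(np.degrees(np.arctan2(d[1],d[0])), np.linalg.norm(d)/2)
R=onplane(c,[[253,135],[273,135],[273,199],[251,199]],.092);print(R.mean(0),R.round(4))
B=onplane(c,[[168,96],[343,107],[331,213],[168,203]],.013);print('tray',B.mean(0),B.round(3))
go(*P.mean(0)[:2],.062,76.7)
E
```

```text
[[0.4708 0.1843 0.058 ]
 [0.491  0.265  0.058 ]
 [0.5314 0.2575 0.058 ]
 [0.5105 0.1739 0.058 ]] [0.5009069  0.22018369 0.058     ]
75.97724035980525 0.08462223192502226
[0.5005913 0.2196421 0.092    ] [[0.4713 0.218  0.092 ]
 [0.475  0.2344 0.092 ]
 [0.5301 0.2226 0.092 ]
 [0.5259 0.2036 0.092 ]]
tray [0.50349461 0.20803342 0.013     ] [[0.421 0.136 0.013]
 [0.472 0.313 0.013]
 [0.587 0.281 0.013]
 [0.534 0.101 0.013]]
t 1.8 pos [505.2 217.2 227.4] yaw 77.2 tilt [-0.004 -0.005] F [-0.45  0.25 -0.91] w 85.8
  units [ 0.049 -0.073  2.756] turn 0.5
```

>>> play_rows(deltas=[1,0.03,-0.1,0.3,0.6,1,0,-0.04,0.5,0,1,0,0,0.5,0,1,0,0,0.5,0,1,0,0,0.35,0,1,0,0,0.2,0,1,0,0,0,0])

```text
clock: 2.68
eef_pos: [0.4934, 0.2225, 0.082]
tool_rot: [0.784, 0.62, -0.004, -0.0]
ft_force: [-0.1, 0.6, 0.4]
grip_width: 0.085
```

```bash
python3 - <<'E'
from h import *
go(.497,.2205,.062,76.3)
E
```

```text
t 2.67 pos [493.4 222.5  82. ] yaw 76.7 tilt [-0.006 -0.004] F [-0.14  0.62  0.43] w 85.0
  units [-0.018  0.067  0.333] turn 0.4
```

Go down the last 20 mm, then close.

>>> play_rows(deltas=[1,-0.02,0.06,0.2,0.4,1,0,0,0.13,0,1,0,0,0,0,0.6,0,0,0,0,0.4,0,0,0,0,0.25,0,0,0,0,0.15,0,0,0,0,0,0,0,0,0,0,0,0,0,0,0,0,0,0,0,0,0,0,0,0])

```text
clock: 4.05
eef_pos: [0.4993, 0.2217, 0.0641]
tool_rot: [0.787, 0.617, -0.0, 0.0]
ft_force: [0.3, 0.5, 0.2]
grip_width: 0.0213
```

```bash
python3 - <<'E'
from h import *
go(.42,.2205,.16,76.3)
E
```

```text
t 4.05 pos [499.3 221.7  64.1] yaw 76.3 tilt [-0.    -0.001] F [0.29 0.55 0.24] w 21.3
  units [-0.335 -1.279 -1.597] turn -0.0
```

>>> play_rows(deltas=[0,0,0,-0.04,0,0,0,0,-0.08,0,0,0,0,-0.12,0,0,0,0,-0.16,0,0,0,0,-0.2,0,0,0,0,-0.24,0,0,0,0,-0.24,0,0,0,0,-0.2,0,0,0,0,-0.16,0,0,0,0,-0.12,0,0,0,0,-0.08,0,0,0,0,-0.04,0])

```text
clock: 5.55
eef_pos: [0.4971, 0.2206, 0.1696]
tool_rot: [0.787, 0.617, -0.004, -0.0]
ft_force: [0.1, 0.2, -5.9]
grip_width: 0.0212
```

```bash
python3 - <<'E'
from h import *
go(.42,.2205,.166,76.3)
E
```

```text
t 5.55 pos [497.1 220.6 169.6] yaw 76.3 tilt [-0.006 -0.004] F [ 0.11  0.25 -5.89] w 21.2
  units [-0.307 -1.247  0.068] turn -0.0
```

>>> play_rows(deltas=[0,-0.06,-0.01,0,0,0,-0.12,-0.02,0,0,0,-0.18,-0.03,0,0,0,-0.24,-0.04,0,0,0,-0.3,-0.05,0,0,0,-0.36,-0.06,0,0,0,-0.4,-0.06,0,0,0,-0.4,-0.05,0,0,0,-0.4,-0.04,0,0,0,-0.4,-0.03,0,0,0,-0.4,-0.02,0,0,0,-0.4,-0.01,0,0])

```text
clock: 7.05
eef_pos: [0.4112, -0.0011, 0.1713]
tool_rot: [0.787, 0.616, -0.005, 0.001]
ft_force: [-0.0, 0.7, -7.1]
grip_width: 0.0208
```

```bash
python3 - <<'E'
from h import *
go(.486,-.277,.166,82)
E
```

```text
t 7.05 pos [411.2  -1.1 171.3] yaw 76.1 tilt [-0.007 -0.008] F [-0.04  0.7  -7.1 ] w 20.8
  units [-4.163  2.316  0.116] turn -5.9
```

>>> play_rows(deltas=[0,-0.4,0.03,0,-0.5,0,-0.4,0.07,0,-0.5,0,-0.4,0.11,0,-0.5,0,-0.4,0.15,0.01,-0.5,0,-0.4,0.19,0.01,-0.5,0,-0.4,0.23,0.01,-0.5,0,-0.4,0.25,0.01,-0.5,0,-0.4,0.25,0.01,-0.5,0,-0.34,0.24,0.01,-0.5,0,-0.28,0.2,0.01,-0.5,0,-0.2,0.15,0.01,-0.5,0,-0.12,0.1,0,-0.4])

```text
clock: 8.55
eef_pos: [0.4646, -0.2827, 0.1711]
tool_rot: [0.757, 0.653, -0.005, 0.002]
ft_force: [-0.7, 0.6, -6.0]
grip_width: 0.0209
```

```bash
python3 - <<'E'
from h import *
go(.486,-.277,.13,82)
E
```

```text
t 8.55 pos [ 464.6 -282.7  171.1] yaw 81.6 tilt [-0.005 -0.009] F [-0.75  0.59 -5.99] w 20.9
  units [0.153 0.342 0.682] turn -0.4
```

>>> play_rows(deltas=[0,-0.04,0.08,0,0,0,0.03,0.08,0.04,0,0,0.06,0.07,0.08,-0.2,0,0.06,0.06,0.12,-0.2,0,0.04,0.04,0.13,0,0,0,0,0.12,0,0,0,0,0.08,0,0,0,0,0.04,0,0,0,0,0,0])

```text
clock: 9.68
eef_pos: [0.4855, -0.2741, 0.1307]
tool_rot: [0.754, 0.657, -0.005, -0.0]
ft_force: [0.5, -0.2, -5.5]
grip_width: 0.0209
```

```bash
python3 - <<'E'
from h import *
import pickle
go(.486,-.277,.13,82)
o={n:snap(n) for n in('top','scene')}
W=np.hstack([cv2.resize(o['top']['color'][120:240,290:410],(400,400)),cv2.resize(o['scene']['color'][130:290,280:440],(400,400))])
cv2.imwrite('pics/over.png',W)
E
```

```text
t 9.68 pos [ 485.5 -274.1  130.7] yaw 82.1 tilt [-0.008 -0.007] F [ 0.45 -0.2  -5.52] w 20.9
  units [-0.047  0.014  0.012] turn 0.1
```

View pics/over.png

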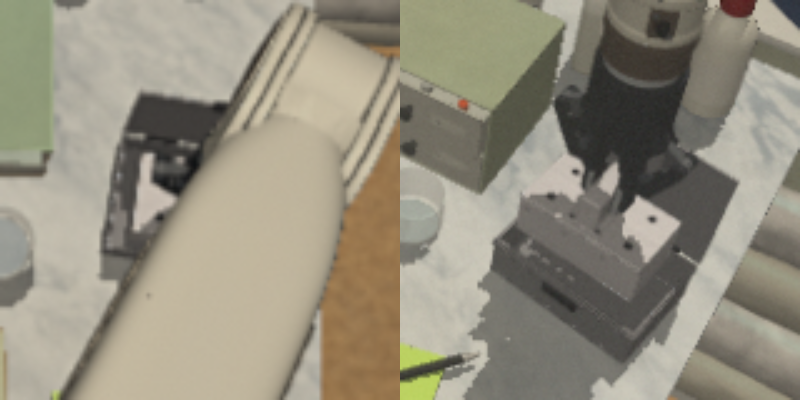

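The carrier is centred over the open box in both views, mouth about 75 mm up. I'll start shaking.

>>> play_rows(deltas=[0,0,0,-0.3,0,0,0,0,0.3,0,0,0,0,-0.3,0,0,0,0,0.3,0,0,0,0,-0.3,0,0,0,0,0.3,0,0,0,0,-0.3,0,0,0,0,0.3,0,0,0,0,0,0,0,0,0,0,0])

```text
clock: 11.02
eef_pos: [0.4899, -0.2777, 0.1387]
tool_rot: [0.755, 0.656, -0.002, 0.007]
ft_force: [0.9, -1.0, -2.7]
grip_width: 0.021
```

```bash
cat >> h.py <<'E'
def weigh(n=6):
    f=[]
    for i in range(n): snap('top'); f.append(bot.get_obs()['ft_force'][2])
    print('Fz mean',np.mean(f).round(2),np.std(f).round(2))
E
python3 - <<'E'
from h import *
go(.486,-.277,.13,82);weigh(5)
E
```

```text
t 11.03 pos [ 489.9 -277.7  138.7] yaw 82.0 tilt [ 0.006 -0.014] F [ 0.92 -0.99 -2.72] w 21.0
  units [ 0.005 -0.067  0.145] turn 0.0
Fz mean -3.53 0.35
```

>>> play_rows(deltas=[0,0,0,-0.3,0,0,0,0,0.3,0,0,0,0,-0.3,0,0,0,0,0.3,0,0,0,0,-0.3,0,0,0,0,0.3,0,0,0,0,-0.3,0,0,0,0,0.3,0,0,0,0,0,0,0,0,0,0,0])

```text
clock: 12.52
eef_pos: [0.4905, -0.2778, 0.1402]
tool_rot: [0.754, 0.656, -0.002, 0.008]
ft_force: [0.8, -0.6, -4.8]
grip_width: 0.0211
```

```bash
python3 - <<'E'
from h import *
weigh(8);go(.486,-.277,.18,82)
E
```

```text
Fz mean -4.2 0.66
t 12.93 pos [ 490.  -277.6  139.5] yaw 82.0 tilt [ 0.006 -0.015] F [-0.46 -0.13 -4.07] w 21.3
  units [-0.009 -0.061 -0.675] turn 0.0
```

>>> play_rows(deltas=[0,0,0,-0.4,0,0,0,0,0.4,0,0,0,0,-0.4,0,0,0,0,0.4,0,0,0,0,-0.4,0,0,0,0,0.4,0,0,0,0,-0.4,0,0,0,0,0.4,0,0,0,0,-0.1,0,0,0,0,0,0,0,0,0,0,0])

```text
clock: 14.3
eef_pos: [0.4907, -0.2779, 0.1481]
tool_rot: [0.755, 0.656, -0.002, 0.009]
ft_force: [-0.6, -0.0, -3.5]
grip_width: 0.0211
```

```bash
python3 - <<'E'
from h import *
weigh(16);go(.486,-.277,.18,82)
o={n:snap(n) for n in('wrist','scene')}
W=np.hstack([cv2.resize(o['wrist']['color'],(400,400)),cv2.resize(o['scene']['color'][150:290,300:440],(400,400))])
cv2.imwrite('pics/sh.png',W)
E
```

```text
Fz mean -3.64 0.63
t 15.1 pos [ 490.5 -277.8  147.4] yaw 82.0 tilt [ 0.008 -0.016] F [-0.65  0.91 -3.32] w 20.8
  units [-0.005 -0.071 -0.544] turn 0.0
```

View pics/sh.png

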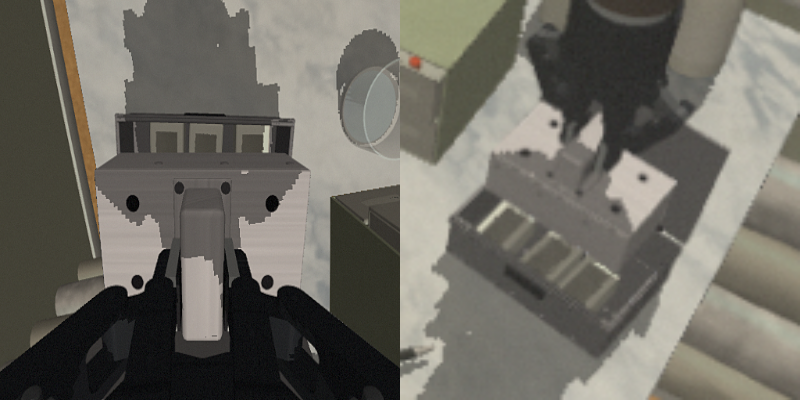

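All three blocks lie side by side in the box, in the wrist view at (165,140),(205,140),(250,140), and the weight has settled near 3.6 N, about 2.3 N down. Taking the carrier back.

>>> play_rows(deltas=[0,0,0,-0.15,0,0,0,0,-0.2,0,0,0.15,-0.1,-0.1,0.5,0,0.3,-0.2,0,0.5,0,0.45,-0.25,0,0.6,0,0.5,-0.25,0,0.6,0,0.5,-0.25,0,0.6,0,0.5,-0.25,0,0.6,0,0.5,-0.22,0,0.6,0,0.5,-0.18,0,0.6,0,0.5,-0.1,0,0.6,0,0.5,-0.05,0,0.6])

```text
clock: 16.7
eef_pos: [0.4271, 0.012, 0.1778]
tool_rot: [0.789, 0.614, 0.002, 0.012]
ft_force: [0.0, 0.8, -4.4]
grip_width: 0.0211
```

```bash
python3 - <<'E'
from h import *
go(.499,.213,.17,75)
E
```

```text
t 16.7 pos [427.1  12.  177.8] yaw 75.7 tilt [ 0.019 -0.016] F [ 0.01  0.78 -4.44] w 21.1
  units [3.543 0.333 0.099] turn 0.7
```

>>> play_rows(deltas=[0,0.5,0,0,0.4,0,0.5,0,0,0.3,0,0.5,0.02,0,0,0,0.5,0.04,0,0,0,0.45,0.06,0,0,0,0.4,0.06,0,0,0,0.3,0.06,0,0,0,0.2,0.06,0,0,0,0.1,0.03,0.05,0,0,0,0,0,0,0,0,0,0,0])

```text
clock: 18.08
eef_pos: [0.4954, 0.2174, 0.1793]
tool_rot: [0.792, 0.61, 0.005, 0.013]
ft_force: [0.2, -0.3, -3.2]
grip_width: 0.021
```

```bash
python3 - <<'E'
from h import *
go(.499,.213,.064,75)
E
```

```text
t 18.07 pos [495.4 217.4 179.3] yaw 75.2 tilt [ 0.024 -0.013] F [ 0.24 -0.3  -3.15] w 21.0
  units [-0.043  0.026  1.923] turn 0.2
```

>>> play_rows(deltas=[0,-0.04,0,0.1,0,0,0,0,0.25,0,0,0,0,0.35,0,0,0,0,0.4,0,0,0,0,0.3,0,0,0,0,0.2,0,0,0,0,0.1,0,0,0,0,0,0])

```text
clock: 19.08
eef_pos: [0.4952, 0.2102, 0.0696]
tool_rot: [0.793, 0.609, 0.003, 0.012]
ft_force: [-0.0, 0.3, -3.2]
grip_width: 0.0211
```

```bash
python3 - <<'E'
from h import *
go(.499,.213,.064,75)
E
```

```text
t 19.07 pos [495.2 210.2  69.6] yaw 75.0 tilt [ 0.02  -0.015] F [-0.01  0.3  -3.21] w 21.1
  units [0.062 0.048 0.093] turn -0.0
```

>>> play_rows(deltas=[0,0,0.03,0.05,0,0,0,0,0.04,0,0,0,0,0.03,0,0,0,0,0,0])

```text
clock: 19.58
eef_pos: [0.4991, 0.2102, 0.0655]
tool_rot: [0.793, 0.609, 0.006, 0.013]
ft_force: [1.3, 0.6, -3.5]
grip_width: 0.0214
```

```bash
python3 - <<'E'
from h import *
go(.499,.213,.064,75)
weigh(4)
E
```

```text
t 19.57 pos [499.1 210.2  65.5] yaw 75.0 tilt [ 0.025 -0.013] F [ 1.33  0.65 -3.52] w 21.4
  units [ 0.045 -0.014  0.024] turn 0.0
Fz mean -0.73 1.24
```

>>> play_rows(deltas=[0,0,0,0.03,0,0,0,0,0.02,0,0,0,0,0,0])

```text
clock: 20.15
eef_pos: [0.4998, 0.2101, 0.0651]
tool_rot: [0.793, 0.609, 0.007, 0.013]
ft_force: [-1.3, -0.5, -1.7]
grip_width: 0.0211
```

```bash
python3 - <<'E'
from h import *
weigh(5);go(.499,.213,.064,75)
E
```

```text
Fz mean 3.09 0.69
t 20.4 pos [500.1 210.1  64.9] yaw 75.0 tilt [ 0.028 -0.013] F [-2.07 -1.71  4.03] w 21.2
  units [ 0.043 -0.031  0.014] turn 0.0
```

Standing, now pressing up at 3 N. I'll release and rise.

>>> play_rows(deltas=[0.4,0,0,0,0,0.7,0,0,0,0,1,0,0,0,0,1,0,0,0,0,1,0,0,-0.2,0,1,0,0,-0.4,0,1,0,0,-0.6,0,1,0,0,-0.6,0,1,0,0,-0.6,0,1,0,0,-0.4,0,1,0,0,0,0])

```text
clock: 21.78
eef_pos: [0.4967, 0.2129, 0.2427]
tool_rot: [0.793, 0.609, 0.01, 0.015]
ft_force: [0.8, -0.2, -0.3]
grip_width: 0.0853
```

```bash
python3 - <<'E'
from h import *
s=go(.60,-.28,.25,75)
o={n:snap(n) for n in('wrist','scene')}
W=np.hstack([cv2.resize(o['wrist']['color'],(440,330)),cv2.resize(o['scene']['color'][115:205,150:270],(360,330))])
cv2.imwrite('pics/back.png',W)
# lid edge in scene picture (saved crop)
import pickle
p=pickle.load(open('c.pkl','rb'));S=p['scene'];T=p['top']
c=np.array([.486,-.2775]);y=np.radians(-8);X=np.array([np.cos(y),np.sin(y)]);Y=np.array([-X[1],X[0]])
for a in(1.4,1.5,1.6,1.7,1.83):
    P=[list(c+X*(.0555+.112*-np.cos(a))+Y*k)+[.0525+.112*np.sin(a)] for k in(.083,-.083)]
    print(a,proj(T,P).round(1).tolist(),proj(S,P).round(1).tolist())
print('seen T',(90/400*88+312,12/300*66+145),(345/400*88+312,52/300*66+145),'S',(137/2.5+300,5/2.5+165),(287/2.5+300,95/2.5+165))
E
```

```text
t 21.77 pos [496.7 212.9 242.7] yaw 75.0 tilt [ 0.034 -0.012] F [ 0.76 -0.25 -0.33] w 85.3
  units [-7.488  3.794  0.033] turn -0.0
1.4 [[328.8, 159.6], [385.8, 168.0]] [[343.6, 174.6], [405.8, 212.2]]
1.5 [[329.4, 155.7], [386.4, 164.2]] [[346.4, 171.7], [408.5, 208.9]]
1.6 [[329.9, 152.0], [386.8, 160.4]] [[349.1, 169.1], [411.0, 205.8]]
1.7 [[330.4, 148.3], [387.2, 156.7]] [[351.7, 166.9], [413.4, 203.2]]
1.83 [[330.9, 143.8], [387.6, 152.1]] [[354.9, 164.6], [416.1, 200.4]]
seen T (331.8, 147.64) (387.9, 156.44) S (354.8, 167.0) (414.8, 203.0)
```

View pics/back.png

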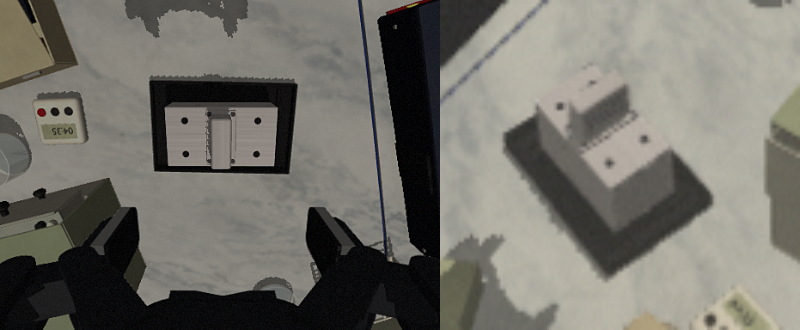

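The carrier stands flat and centred in the tray, crop centre (222,135) against the tray's (222,125). The lid is at about 1.72 rad in both views. I'll go round behind the lid at height.

>>> play_rows(deltas=[0,0,0,-0.1,-3.5,0,-0.3,0.1,0,-3.5,0,-0.6,0.2,0,0,0,-0.7,0.23,0,0,0,-0.7,0.23,0,0,0,-0.7,0.23,0,0,0,-0.7,0.23,0,0,0,-0.7,0.23,0,0,0,-0.7,0.23,0,0,0,-0.7,0.23,0,0,0,-0.7,0.23,0,0,0,-0.7,0.23,0,0])

```text
clock: 23.38
eef_pos: [0.5688, -0.2456, 0.2302]
tool_rot: [0.751, 0.66, -0.008, 0.002]
ft_force: [1.8, -0.2, 0.5]
grip_width: 0.0002
```

```bash
python3 - <<'E'
from h import *
go(.592,-.292,.135,82)
E
```

```text
t 23.38 pos [ 568.8 -245.6  230.2] yaw 82.7 tilt [-0.01  -0.013] F [ 1.84 -0.2   0.48] w 0.2
  units [-0.695  0.496  1.592] turn 0.7
```

>>> play_rows(deltas=[0,-0.5,0.25,0,0.6,0,-0.2,0.2,0,0,0,0,0.05,0.2,0,0,0,0,0.4,0,0,0,0,0.4,0,0,0,0,0.35,0,0,0,0,0.2,0,0,0,0,0,0])

```text
clock: 24.38
eef_pos: [0.5834, -0.2903, 0.117]
tool_rot: [0.755, 0.655, -0.013, -0.011]
ft_force: [0.5, 0.6, -0.2]
grip_width: -0.0003
```

```bash
python3 - <<'E'
from h import *
go(.592,-.292,.135,82)
E
```

```text
t 24.38 pos [ 583.4 -290.3  117. ] yaw 81.9 tilt [-0.034 -0.001] F [ 0.46  0.58 -0.22] w -0.3
  units [-0.01   0.137 -0.304] turn -0.1
```

>>> play_rows(deltas=[0,0,-0.18,-0.1,0,0,0,-0.18,-0.1,0,0,0,-0.18,-0.1,0,0,0,-0.18,-0.08,0,0,0,-0.17,0,0,0,0,-0.17,0,0,0,0,-0.17,0,0,0,0,0,0,0])

```text
clock: 25.38
eef_pos: [0.5079, -0.2799, 0.1482]
tool_rot: [0.755, 0.655, -0.011, -0.007]
ft_force: [-0.1, 0.1, -0.1]
grip_width: -0.0001
```

```bash
cat >> h.py <<'E'
def rel():
    s=bot.get_obs();p=np.array(s['eef_pos']);d=p[:2]-[.486,-.2775];a=np.radians(-8)
    print('rel hinge x',round((d@[np.cos(a),np.sin(a)]-.0555)*1000,1),'box y',round(d@[-np.sin(a),np.cos(a)]*1000,1),'z',round(p[2]*1000,1))
E
python3 - <<'E'
from h import *
go();rel()
E
```

```text
t 25.38 pos [ 507.9 -279.9  148.2] yaw 81.9 tilt [-0.026 -0.004] F [-0.14  0.15 -0.1 ] w -0.1
  units [0. 0. 0.] turn None
rel hinge x -33.5 box y 0.6 z 148.2
```

>>> play_rows(deltas=[0,0,-0.12,0.18,0,0,0,-0.12,0.18,0,0,0,-0.12,0.19,0,0,0,-0.08,0.17,0,0,0,-0.08,0.17,0,0,0,-0.08,0.16,0,0,0,0,0,0])

```text
clock: 26.25
eef_pos: [0.469, -0.2748, 0.0828]
tool_rot: [0.755, 0.655, -0.011, -0.007]
ft_force: [-0.5, 0.1, -1.0]
grip_width: -0.0005
```

```bash
python3 - <<'E'
from h import *
go();rel()
o={n:snap(n) for n in('wrist','scene')}
W=np.hstack([cv2.resize(o['wrist']['color'],(400,400)),cv2.resize(o['scene']['color'][150:290,300:440],(400,400))])
cv2.imwrite('pics/lid.png',W)
E
```

```text
t 26.25 pos [ 469.  -274.8   82.8] yaw 81.9 tilt [-0.026 -0.004] F [-0.49  0.13 -0.98] w -0.5
  units [0. 0. 0.] turn None
rel hinge x -72.8 box y 0.3 z 82.8
```

View pics/lid.png

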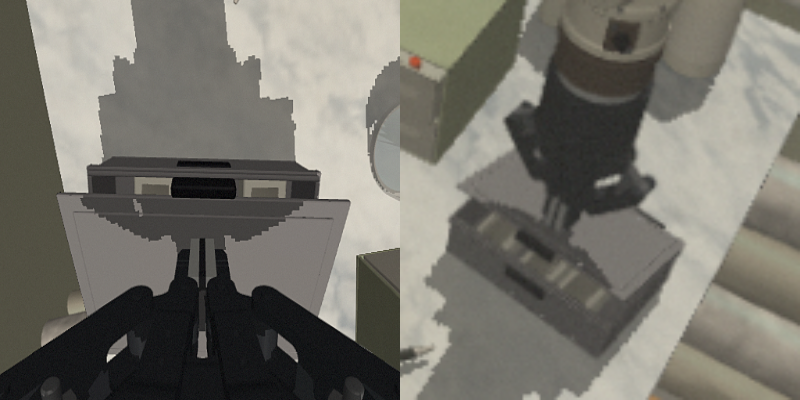

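The lid has followed the fingers down to about 20° (lip at (205,187) in the left half). I'll press on down, moving toward the lip.

>>> play_rows(deltas=[0,0,-0.12,0.08,0,0,0,-0.12,0.1,0,0,0,-0.1,0.12,0,0,0,0,0.12,0,0,0,0,0.06,0,0,0,0,0,0])

```text
clock: 27.1
eef_pos: [0.4486, -0.2729, 0.0556]
tool_rot: [0.755, 0.656, -0.01, -0.005]
ft_force: [-1.6, 1.7, 4.4]
grip_width: 0.0
```

```bash
python3 - <<'E'
from h import *
go();rel()
E
```

```text
t 27.1 pos [ 448.6 -272.9   55.6] yaw 81.9 tilt [-0.022 -0.006] F [-1.59  1.72  4.45] w 0.0
  units [0. 0. 0.] turn None
rel hinge x -93.2 box y -0.6 z 55.6
```

Press a little more to be sure.

>>> play_rows(deltas=[0,0,0,0.04,0,0,0,0,0.04,0,0,0,0,0.05,0])

```text
clock: 27.48
eef_pos: [0.4486, -0.2729, 0.0552]
tool_rot: [0.755, 0.656, -0.01, -0.003]
ft_force: [-6.8, 4.0, 23.8]
grip_width: 0.0001
```

```bash
python3 - <<'E'
from h import *
go();rel();weigh(3);rel()
E
```

```text
t 27.48 pos [ 448.6 -272.9   55.2] yaw 82.0 tilt [-0.019 -0.008] F [-6.81  3.99 23.81] w 0.1
  units [0. 0. 0.] turn None
rel hinge x -93.1 box y -0.7 z 55.2
Fz mean 21.66 0.3
rel hinge x -93.1 box y -0.7 z 55.2
```

Hard stop at 22 N with no further travel, so the lid is shut. Retreat and check.

>>> play_rows(deltas=[0,0,0,-0.1,0,0,0,0,-0.4,0,0,0,0,-0.6,0,0,0.3,0,-0.6,0,0,0.6,-0.3,-0.4,0,0,0.7,-0.3,0,0,0,0.7,-0.3,0,0,0,0.5,-0.2,0,0,0,0.3,0,0,0,0,0,0,0,0])

```text
clock: 28.88
eef_pos: [0.411, -0.0732, 0.1828]
tool_rot: [0.755, 0.655, -0.01, -0.004]
ft_force: [-0.3, -0.7, -0.4]
grip_width: -0.0003
```

```bash
python3 - <<'E'
from h import *
go()
o={n:snap(n) for n in('top','scene')}
W=np.hstack([cv2.resize(o['top']['color'][110:250,140:400],(400,215)),np.zeros((215,400,3),np.uint8)])
W=np.vstack([W,cv2.resize(o['scene']['color'][80:290,140:450],(800,385))[:385]])
W[:215,400:]=cv2.resize(o['scene']['color'][175:285,300:440],(400,215))
cv2.imwrite('pics/end.png',W)
E
```

```text
t 28.88 pos [411.  -73.2 182.8] yaw 81.9 tilt [-0.021 -0.007] F [-0.26 -0.75 -0.36] w -0.3
  units [0. 0. 0.] turn None
```

View pics/end.png

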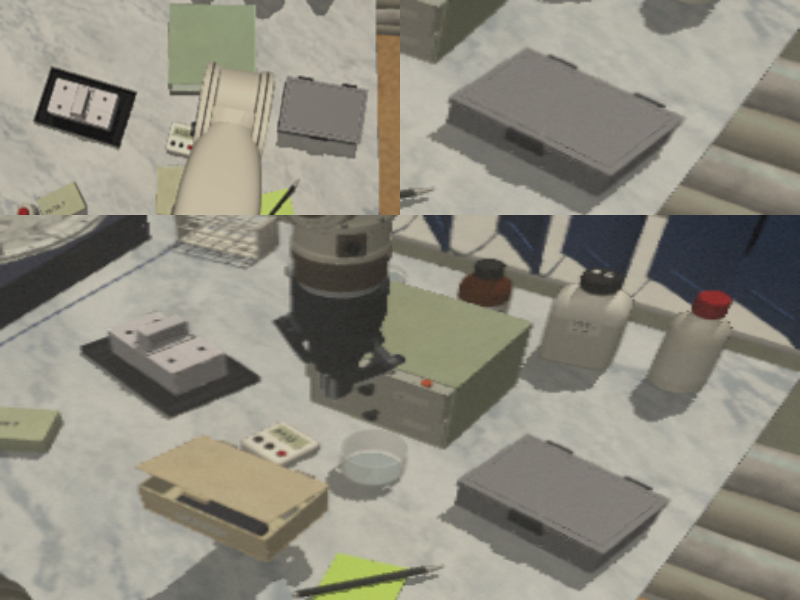

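The lid is shut flat (top right, around (565,115)). The carrier is level in its tray at (85,103) in the top crop, and the bystanders in view are where they were. The gripper touches nothing.

```bash
python3 -c "
from h import *
print(ticket.job_done())"
```

```text
the job is handed in; nothing more can be done
None
```

I handed the job in at about 29 s. The three blocks are in the sample box with its lid shut, and the empty carrier is back on the draining tray. The hand-in gave no verdict, so this rests on my own checks.

- **Carry and shake:** I carried the carrier mouth down in smooth ramps and shook it with its mouth about 75–90 mm above the bench. The held weight fell from about 5.9 N to about 3.6 N.
- **Blocks:** before I took the carrier away, the wrist and scene pictures showed all three lying side by side in the box.
- **Carrier:** it stands level and about centred in the tray, in the pictures.
- **Lid:** I pushed it down until it stopped hard at about 22 N with no further travel. It looks flat in the last pictures. I did not measure its angle.
- **Bystanders:** the timer and jar look unmoved. The carton and the indicator bottle are only partly visible in the last picture; the arm never went near them. The force reading at the end was about zero.

**Disagreements:**
- One weighing between shakes read 4.2 N, against 3.5 N before and 3.6 N after. Single readings scattered by about 0.6 N, so I settled the block count from the pictures.
- The top, scene and wrist cameras put the carrier's x at 494, 498 and 501 mm. The 7 mm spread was within what the grasp could take.

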